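Reset the tripped breaker behind the push-latch window

TASK

The breaker with the green toggle has tripped: with a fingertip press the distribution box's clear window cover so that it pops fully open, push the green toggle fully over to on (away from the robot, towards the hinge), then swing the cover down and press it until it latches shut again, and take the hand away. Leave the other switches on, do not force the cover, and do not move or pick up anything lying around.

Things in the scene. Friction and masses are not known exactly. Their poses are not given: they have to be found in the camera images.
- panel: MDF board 270 x 420 x 15 mm fixed on the bench with a white distribution box (210 x 240 mm, front plate 80 mm above the bench). Origin: bench level, centre of board and box. Its x points away from the robot to the hinge side, y left; turned up to 0.3 rad. Toggles stand in a row along y at x = +10 mm; at x = -39 to -62, y = -20 to +25 mm the black latch housing stands 94 mm above the bench.
- window (a joint): clear window cover 190 mm wide, 3 mm plate with 11 mm skirt, 0.1 kg, spring-hinged at its far edge. Rad: 0 = shut and latched, 1.9 = fully open, leaning back. Push-push latch: pressed in past -0.03 (4 mm at the edge, 1 to 3 N; hard stop -0.056) and let go, it springs fully open in about 1.5 s; swung down, pressed past -0.03 and let go, it latches at 0. The spring always pushes it open, 1 to 2 N.
- window_press (a point): where to press: frosted thumb pad on the cover's outer face, mid-width, 18 mm from the free edge, 106 mm from the hinge axis; moves with the cover. When latched it is 103 mm above the bench.
- window_back (a point): point on the cover's outer face, mid-width, 80 mm from the hinge axis; moves with the cover. With the cover open this face looks away from the robot, and here it can be pushed from behind.
- window_hinge (a point): middle of the cover's hinge axis (fixed), 101.5 mm above the bench, at x = +62 mm, y = 0 in the panel's frame; the axis lies along the panel's y.
- toggle_green (a joint): the green toggle of the tripped breaker (one of six 18 mm wide breakers side by side). Value in rad: 0 = off (leaning to the robot), 1.22 = on (leaning away, to the box's top); starts between 0 and 0.3. It pivots about an axis along the panel's y, 79 mm above the bench; it takes about 2 N at the tip and stays where it is left.
- toggle_green_tip (a point): outer end of the green toggle, 18 mm from its pivot, 12 mm wide (along y) and 5 mm thick; the breaker's face is 83.5 mm above the bench, so the toggle stands 10 to 14 mm out of it. Neighbouring toggles are 18 mm apart centre to centre.
- main_switch (a joint): red toggle, 30 mm wide, of the main switch at the row's left (+y) end; 1.22 = on, 0 = off; starts on.
- toggle1 (a joint): black toggle of another breaker in the row; 1.22 = on (leaning away from the robot), 0 = off; starts on.
- toggle2 (a joint): black toggle of another breaker in the row; 1.22 = on (leaning away from the robot), 0 = off; starts on.
- toggle3 (a joint): black toggle of another breaker in the row; 1.22 = on (leaning away from the robot), 0 = off; starts on.
- toggle4 (a joint): black toggle of another breaker in the row; 1.22 = on (leaning away from the robot), 0 = off; starts on.
- toggle5 (a joint): black toggle of another breaker in the row; 1.22 = on (leaning away from the robot), 0 = off; starts on.
- spare_mcb: spare breaker, 83 x 60 x 18 mm, loose, lying on the board left of the box. Bystander; origin at its underside.
- terminal: green terminal block 50 x 16 x 20 mm, loose on the board right of the box. Bystander; origin at its underside.
- screwdriver: red and yellow insulated screwdriver 205 mm long, lying on the bench to the right; origin 105 mm from its handle's end. Bystander; origin at its underside.
- socket_box: white double socket back box 147 x 87 x 35 mm on the bench to the left. Bystander; origin at its underside.
- tape: roll of blue tape, 68 mm across, 19 mm high, on the bench far left. Bystander; origin at its underside.
- meter: yellow multimeter 150 x 78 x 42 mm on the bench far right. Bystander; origin at its underside.
- connectors: white strip connector 49 x 17 x 16 mm on the bench near left. Bystander; origin at its underside.
- cutters: red-handled side cutters 155 mm long on the bench near right. Bystander; origin at its underside.

How it is judged (in metres and radians):
On the way, in this order (a step that is already met when the one before it is completed fails the run):
1. the shut cover is pressed in against its latch (value of joint window below -0.02 rad).
2. the cover has popped open (value of joint window above 1.6 rad), for 0.1 s.
3. with the cover open, the green toggle is pushed fully on (value of joint toggle_green above 1.05 rad and value of joint window above 1 rad), for 0.1 s.
4. the cover is swung down and pressed in against its latch (value of joint window below -0.02 rad).
At the end, for the whole second after the job is handed in: The cover is shut, latched and at rest (within -0.015 to 0.02 rad of flush); the green toggle is on (above 1.05 rad of 1.22); the main switch and the other five toggles are still on (above 1.0 rad); each loose thing is within 15 mm of where it lay (value of joint window between -0.015 and 0.02 rad and velocity of joint window between -0.05 and 0.05 rad/s and value of joint toggle_green above 1.05 rad and value of joint each of toggle1, toggle2, toggle3, toggle4, toggle5, main_switch above 1 rad and distance of each of spare_mcb, terminal, screwdriver, socket_box, tape, meter, connectors, cutters from where it was at the start of the episode below 0.015 m); the robot touches nothing.
It fails at once if another breaker or the main switch was switched off (value of joint any of toggle1, toggle2, toggle3, toggle4, toggle5, main_switch below 0.7 rad).
It fails at once if something lying around was moved by more than 25 mm or picked up (distance of any of spare_mcb, terminal, screwdriver, socket_box, tape, meter, connectors, cutters from where it was at the start of the episode above 0.025 m).
It fails at once if the cover was forced with more than 60 N (contact force between any of the arm, the fingers and window above 60 N).
It also fails if it takes over 54 s, if anything falls off the work surface, if the arm or the gripper's body presses on something with over 40 N, if the wrist force passes 120 N, or if a joint passes its speed limit or range.

ROBOT

A 7-joint arm with a two-finger parallel gripper is mounted at the origin on the work surface. World frame = base frame: x ahead of the robot, y to its left, z up, the work surface at z = 0. Lengths are in m, angles in degrees, forces in N, time in s.
With the tool pointing down it reaches from about 0.425 to 0.875 m from the base axis. Payload 4.7 kg.
Tool frame: the origin (TCP) lies at the very end of the fingers, on their centre line; the grasp point (between the pads) lies 19 mm behind it (env.grip_point_offset is the distance from the TCP to the grasp point, in m); z points along the fingers, y is the line along which they close (so a half turn about z gives the same grasp; the last joint's range is limited). The gripper opens to 87 mm and grips with 3 to 60 N. Pads are 19 mm wide; open, the fingers measure 117 mm over their backs; the gripper's body (75 mm by 190 mm) begins 51 mm behind the grasp point.
Start: joints at [-69.379, 18.392, -4.016, 83.108, 1.295, 78.541, -3.26], TCP at [0.22, 0.612, 0.223] pointing down, gripper open.
Joint ranges: [-163.93, 163.93], [-17.29, 119.83], [-79.2, 71.16], [3.27, 140.29], [-89.18, 269.18], [5.43, 117.66], [-154.24, 154.24]. Speed limits (degrees/s): [147.25, 147.25, 180, 180, 180, 180, 180].

INTERFACE

Orientations are given as [roll, pitch, yaw] about the fixed x, y, z axes, in that order (R = Rz(yaw) Ry(pitch) Rx(roll)).
In Python, from cell import env gives the robot as it stands.
- The arm moves only by the tool jog_arm, never from a script. Its argument "motion" is a list of rows, each an object of numbers: "x", "y", "z": the shift along the tool's x, y, z in cm; "ax", "ay", "az": the turn, a rotation vector about the tool's x, y, z in degrees. In form: [{"x": .., "y": .., "z": .., "ax": .., "ay": .., "az": ..}, ...]. A call has exactly 5 rows; each row shifts and turns the commanded pose from where the row before left it, along the tool's axes as they then stand; what a row does not reach is not made up. A row lasts 1/10 s, in which the tool goes at most 50 mm and 8.59 degrees, less where a joint would pass 70% of its speed; a pose out of reach is approached as far as the arm can. A call is refused whole if a number of a shift passes 5 or a number of a turn 8.59, either way. A call with a gripper value outside its range is refused whole. "claw" is the gripper command: -1 is shut, 1 is fully open, values between are in proportion, set as the call begins (left out, the last holds). The fingers move at their own pace and stop on an object; "squeeze" is the grip in N (left out, the last holds). Time passes only in rows, so rows that do not move let the fingers close, or fill a call up. It gives the time, the measured TCP pose, the force, the opening and the grip force at its end, in the units of the state.
- env.get_obs(): the state, without advancing time (a new reading comes with each control period).
- env.read_camera(name): name is "scene" or "top"; returns the picture (420x560x3 uint8, red, green, blue); there is no depth.
- env.camera_params(name): a dict with "fx", "fy", "cx", "cy" (pixels), "extrinsics" (4x4, takes a point from world to camera coordinates). Camera axes: x right, y up, looking along -z (the intrinsics and any distortion apply to the point x, -y, -z); pixel columns grow to the right and rows downward; lengths in m; the calibration is good to about 2 mm. A picture is of the moment at which its call begins. camera_params takes no time and is no camera call.
- env.sign_off(): hands the job in; it is judged then, once.
The state is a dict: "time_s": time; "qpos": joint angles; "joint_velocities": joint speeds; "effort": joint torques, N m; "tool_pos": TCP position; "tool_rot": TCP orientation; "force": force on the tool from outside, world axes, zero at the start; "wrist_torque": the same for the moment, N m; "grip_width": finger opening in m; "grasp_force": force on a finger pad.
Only numpy, scipy, OpenCV 4.12 (cv2) and the standard library are available. Lean on these libraries where they do the work, as an engineer would, in place of code of your own. Each camera call takes 0.05 s, during which the arm holds its last target. There are 200 camera calls.

## Working session

There is one attempt and no reset: what is moved stays moved. The work goes in short steps, Python scripts to look and compute and a tool call to move; the robot and the scene stay as the last step left them, time stands still between calls to the robot, and variables do not carry over. Pictures are saved under pics/ and viewed, at most 10 in all, crops included, and the job is handed in when it is done.

Besides the shell and the picture viewer there is one more tool, called after ">>>" as name(argument=value, ...) on one line, values as JSON. jog_arm: Moves the arm, as the interface text tells. Its arguments: {"type":"object","properties":{"motion":{"type":"array"},"claw":{"type":"number"},"squeeze":{"type":"number"}},"required":["motion"]}

```bash
mkdir -p pics; ls
python3 - <<'E'
from cell import env
import cv2,numpy as np
o=env.get_obs();print({k:np.round(v,3).tolist() for k,v in o.items()})
for n in("top","scene"):
    cv2.imwrite(f"pics/{n}0.png",env.read_camera(n)[:,:,::-1])
    p=env.camera_params(n);print(n,p['fx'],p['fy'],p['cx'],p['cy'],np.round(p['extrinsics'],3).tolist(), p.keys())
E
```

```text
pics
{'time_s': 0.0, 'qpos': [-69.38, 18.438, -4.016, 83.175, 1.295, 78.539, -3.259], 'joint_velocities': [-0.024, 0.039, 0.035, 0.015, 0.12, -0.016, -0.033], 'effort': [0.0, -49.129, -0.404, -31.253, -0.064, 0.044, 0.0], 'tool_pos': [0.22, 0.611, 0.221], 'tool_rot': [-179.893, 0.005, 160.191], 'force': [-0.881, 0.554, 0.826], 'wrist_torque': [0.015, 0.029, 0.011], 'grasp_force': 0.0, 'grip_width': 0.087}
top 402.80513819189264 402.80513819189264 282.2629977493252 209.57523986039527 [[0.011, -1.0, 0.004, -0.003], [0.978, 0.012, 0.206, -0.536], [-0.206, 0.002, 0.979, -1.077], [0.0, 0.0, 0.0, 1.0]] dict_keys(['fx', 'fy', 'cx', 'cy', 'extrinsics'])
scene 425.4672871464202 425.4672871464202 280.32073070476036 213.03072557627874 [[-0.002, 1.0, 0.007, 0.001], [-0.792, -0.006, 0.611, 0.369], [0.611, -0.004, 0.792, -1.821], [0.0, 0.0, 0.0, 1.0]] dict_keys(['fx', 'fy', 'cx', 'cy', 'extrinsics'])
```

View pics/top0.png

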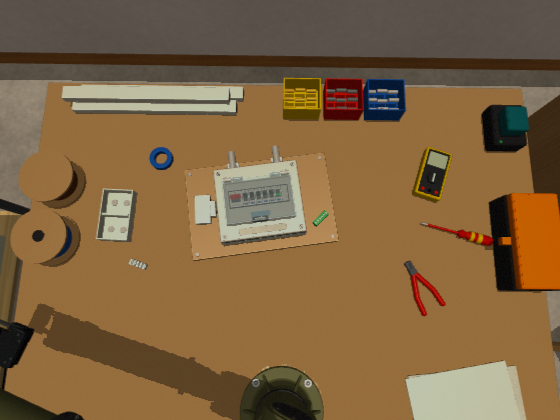

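View pics/scene0.png

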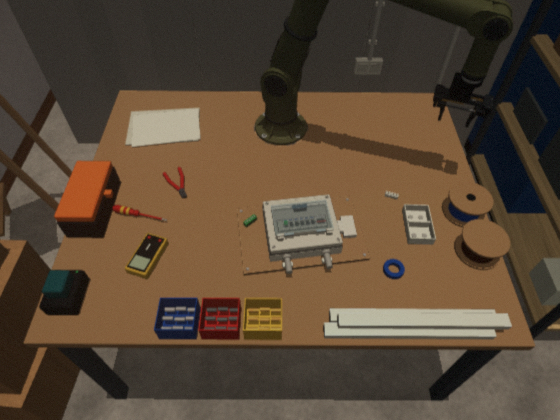

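The top view shows the box near pixel (260,203) with its latch at about (261,217). The terminal is at (321,218) and the spare breaker at (203,209). I'll zoom in to measure.

```bash
cat > h.py <<'E'
from cell import env
import cv2,numpy as np
def ray(n,u,v,z):
    p=env.camera_params(n);E=np.array(p['extrinsics']);R=E[:3,:3];c=-R.T@E[:3,3]
    d=R.T@np.array([(u-p['cx'])/p['fx'],-(v-p['cy'])/p['fy'],-1.]);return c+d*(z-c[2])/d[2]
def proj(n,P):
    p=env.camera_params(n);E=np.array(p['extrinsics']);q=E[:3,:3]@np.array(P)+E[:3,3]
    return p['cx']-p['fx']*q[0]/q[2], p['cy']+p['fy']*q[1]/q[2]
E
python3 - <<'E'
from h import *
a=cv2.imread("pics/top0.png");s=cv2.imread("pics/scene0.png")
A=cv2.resize(a[145:265,180:345],None,fx=4.8,fy=4.8,interpolation=cv2.INTER_CUBIC)
cv2.imwrite("pics/topc.png",A)
hsv=cv2.cvtColor(a,cv2.COLOR_BGR2HSV)
m=((hsv[:,:,1]<70)&(hsv[:,:,2]>60)).astype(np.uint8)
m=cv2.morphologyEx(m,cv2.MORPH_CLOSE,np.ones((5,5)))
m=cv2.morphologyEx(m,cv2.MORPH_OPEN,np.ones((13,13)))
for c in cv2.findContours(m,0,2)[0]:
    r=cv2.minAreaRect(c)
    if 200<r[0][0]<320 and 150<r[0][1]<250:
        b=cv2.boxPoints(r);w=np.array([ray("top",*p,.08) for p in b]);print(b.round(1).tolist(),w.round(4).tolist(),np.linalg.norm(np.diff(w,axis=0),axis=1),w.mean(0))
# green / red in window
g=((abs(hsv[:,:,0].astype(int)-60)<20)&(hsv[:,:,1]>80)).astype(np.uint8)
n,_,st,ce=cv2.connectedComponentsWithStats(g[145:265,180:345]);print(st[1:],ce[1:]+[180,145])
E
```

```text
[[188.3000030517578, 172.10000610351562], [295.70001220703125, 157.6999969482422], [306.0, 233.6999969482422], [198.5, 248.10000610351562]] [[0.6353, 0.2685, 0.08], [0.6818, -0.0326, 0.08], [0.4653, -0.0614, 0.08], [0.4224, 0.2282, 0.08]] [0.30461498 0.21847733 0.29276321] [0.55121579 0.10068404 0.08      ]
[[ 96  48   4   2   7]
 [133  65  15  16  81]] [[277.71428571 193.57142857]
 [319.75308642 217.9382716 ]]
```

View pics/topc.png

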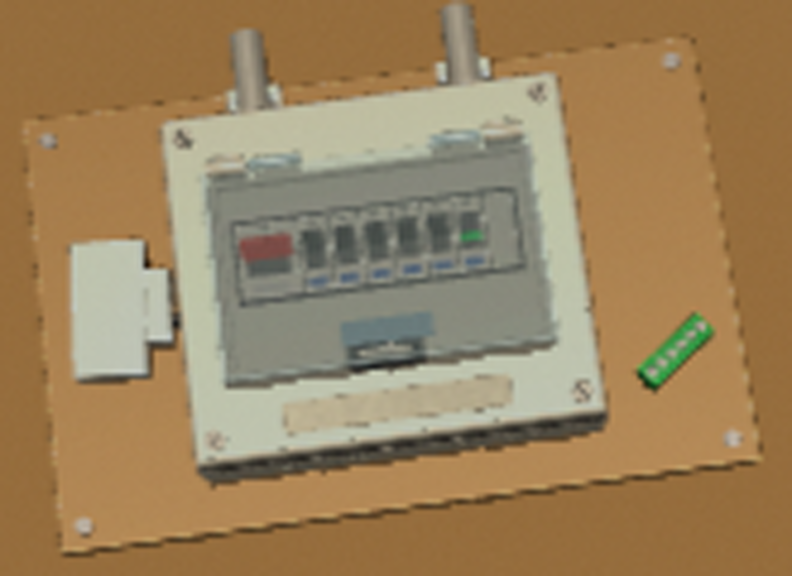

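Crop: box plate corners (163,123),(553,74),(606,410),(197,465). Board corners (22,121),(690,37),(762,460),(62,552). Thumb pad around (388,328). Green toggle at (473,236), which is the right-most one.

Run:
```python
from h import *
f=lambda u,v:(u/4.8+180-.4,v/4.8+145-.4)
T=[]
for C,z,(lx,ly) in(([(163,123),(553,74),(606,410),(197,465)],.08,(.105,.12)),([(22,121),(690,37),(762,460),(62,552)],.015,(.135,.21))):
    w=np.array([ray("top",*f(*p),z) for p in C]);L=np.array([[lx,ly],[lx,-ly],[-lx,-ly],[-lx,ly]])
    # rigid fit (Kabsch)
    c=w[:,:2].mean(0);H=L.T@(w[:,:2]-c);th=np.arctan2(H[0,1]-H[1,0],H[0,0]+H[1,1])
    R=np.array([[np.cos(th),-np.sin(th)],[np.sin(th),np.cos(th)]])
    print(c,th,np.degrees(th),(w[:,:2]-c-L@R.T).round(4).tolist()); T.append((c,th))
c=np.mean([t[0] for t in T],0);th=np.mean([t[1] for t in T])
R=np.array([[np.cos(th),-np.sin(th)],[np.sin(th),np.cos(th)]])
for nm,uv,z in(("pad",(388,328),.103),("green",(473,236),.096),("hs",(388,345),.094)):
    p=ray("top",*f(*uv),z);print(nm,p,R.T@(p[:2]-c))
# scene crop check too
s=cv2.imread("pics/scene0.png");cv2.imwrite("pics/sc.png",cv2.resize(s[185:275,235:370],None,fx=5,fy=5,interpolation=cv2.INTER_CUBIC))
for nm,q in(("hinge",(.062,0,.1015)),("press",(-.044,0,.103))):
    w=np.r_[c+R@q[:2],q[2]];u=np.array(proj("scene",w));print(nm,w.round(4),u,(u+.4-[235,185])*5)
for q in((.105,.12),(.105,-.12),(-.105,-.12),(-.105,.12)):
    u=np.array(proj("scene",np.r_[c+R@q,.08]));print((u+.4-[235,185])*5)
```

```text
[0.55826792 0.06909083] 0.14649034091841345 8.393278274057678 [[-0.0028, -0.0052], [-0.0048, 0.0043], [0.0034, 0.0039], [0.0043, -0.003]]
[0.55953104 0.06934848] 0.14560702345120508 8.342667911216454 [[-0.0003, 0.0001], [-0.001, 0.001], [0.0001, -0.0004], [0.0013, -0.0007]]
pad [0.516557   0.06242283 0.103     ] [-0.04288084 -0.00056237]
green [0.57199238 0.01562385 0.096     ] [ 0.00515371 -0.05493063]
hs [0.50859627 0.06268038 0.094     ] [-0.05071933  0.00085097]
hinge [0.6202 0.0782 0.1015] [304.72301405 231.92406035] [350.61507027 236.62030174]
press [0.5154 0.0628 0.103 ] [299.11493299 206.00583396] [322.57466497 107.0291698 ]
[544.92919468 289.0435936 ]
[173.77203868 333.08354257]
[134.91880068  78.16876139]
[475.10090401  41.68349973]
```

View pics/sc.png

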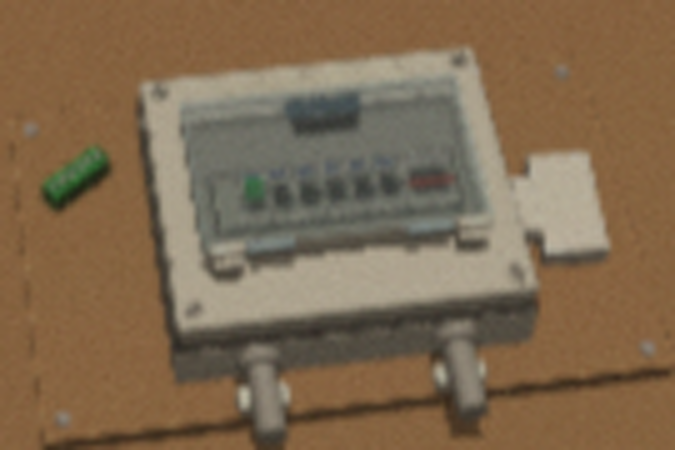

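Both views agree. The panel is at (0.559, 0.069), turned 8.35°. The pad is at about (0.516, 0.063, 0.103), and green is at panel y ≈ -0.055. I'll close the fingers, turn the tool onto the panel axes and move above the pad.

>>> jog_arm(motion=[{"az": -7.05},{"az": -7.05},{"az": -7.05},{"az": -7.05},{"x": -1,"y": -2.5}], claw=-1)

```text
$.motion[0]: bad value
```

>>> jog_arm(motion=[{"x": -1.6,"y": -4.5},{"x": -1.6,"y": -4.5},{"x": -1.6,"y": -4.5},{"x": -1.6,"y": -4.5},{"x": -1.6,"y": -4.5}])

```text
$.motion[0]: bad value
```

>>> jog_arm(motion=[{"x": -1.6,"y": -4.5},{"x": -1.6,"y": -4.5},{"x": -1.6,"y": -4.5},{"x": -1.6,"y": -4.5},{"x": -1.6,"y": -4.5}])

```text
$.motion[0]: bad value
```

```bash
cat >> h.py <<'E'
c=np.array([.5593,.0693]);th=np.radians(8.35);R=np.array([[np.cos(th),-np.sin(th)],[np.sin(th),np.cos(th)]])
def st():
    o=env.get_obs();p=np.array(o['tool_pos']);q=R.T@(p[:2]-c)
    print('t',o['time_s'],'panel mm',(q*1e3).round(1),'z',round(p[2]*1e3,1),'rot',np.round(o['tool_rot'],1),'F',np.round(o['force'],1),'w',o['grip_width'])
E
python3 -c "from h import *;st()"
```

```text
t 0.1 panel mm [-256.8  585.2] z 221.6 rot [-179.9    0.   160.2] F [ 0.5 -0.5  0.3] w 0.08712287477502043
```

>>> jog_arm(motion=[{"x": 0,"y": 0,"z": 0,"ax": 0,"ay": 0,"az": -7.05},{"x": 0,"y": 0,"z": 0,"ax": 0,"ay": 0,"az": -7.05},{"x": 0,"y": 0,"z": 0,"ax": 0,"ay": 0,"az": -7.05},{"x": 0,"y": 0,"z": 0,"ax": 0,"ay": 0,"az": -7.05},{"x": -1,"y": -2.5,"z": 0,"ax": 0,"ay": 0,"az": 0}], claw=-1)

```text
time_s: 0.6
tool_pos: [0.2303, 0.5902, 0.2214]
tool_rot: [179.9, -0.2, -171.1]
force: [-0.7, -0.0, 0.7]
grip_width: 0.0549
grasp_force: 0.0
```

>>> jog_arm(motion=[{"x": -1.6,"y": -4.5,"z": 0,"ax": 0,"ay": 0,"az": 0},{"x": -1.6,"y": -4.5,"z": 0,"ax": 0,"ay": 0,"az": 0},{"x": -1.6,"y": -4.5,"z": 0,"ax": 0,"ay": 0,"az": 0},{"x": -1.6,"y": -4.5,"z": 0,"ax": 0,"ay": 0,"az": 0},{"x": -1.6,"y": -4.5,"z": 0,"ax": 0,"ay": 0,"az": 0}])

```text
time_s: 1.1
tool_pos: [0.3463, 0.3753, 0.2222]
tool_rot: [-180.0, -0.0, -171.6]
force: [0.3, -0.5, 0.2]
grip_width: 0.0151
grasp_force: 0.0
```

>>> jog_arm(motion=[{"x": -1.6,"y": -4.5,"z": 0,"ax": 0,"ay": 0,"az": 0},{"x": -1.6,"y": -4.5,"z": 0,"ax": 0,"ay": 0,"az": 0},{"x": -1.6,"y": -4.5,"z": 0,"ax": 0,"ay": 0,"az": 0},{"x": -1.6,"y": -4.5,"z": 0,"ax": 0,"ay": 0,"az": 0},{"x": -1.6,"y": -4.5,"z": 0,"ax": 0,"ay": 0,"az": 0}])

```text
time_s: 1.6
tool_pos: [0.4582, 0.1645, 0.2224]
tool_rot: [180.0, 0.0, -171.6]
force: [0.3, 0.2, 0.1]
grip_width: 0.0002
grasp_force: 0.0
```

```bash
python3 -c "from h import *;st()"
```

```text
t 1.6 panel mm [-86.2 108.9] z 222.4 rot [ 180.     0.  -171.6] F [0.3 0.2 0.1] w 0.00021930641215864275
```

>>> jog_arm(motion=[{"x": -0.85,"y": -2.2,"z": 1.8,"ax": 0,"ay": 0,"az": 0},{"x": -0.85,"y": -2.2,"z": 1.8,"ax": 0,"ay": 0,"az": 0},{"x": -0.85,"y": -2.2,"z": 1.8,"ax": 0,"ay": 0,"az": 0},{"x": -0.85,"y": -2.2,"z": 1.8,"ax": 0,"ay": 0,"az": 0},{"x": -0.85,"y": -2.2,"z": 1.8,"ax": 0,"ay": 0,"az": 0}])

```text
time_s: 2.1
tool_pos: [0.516, 0.0629, 0.1316]
tool_rot: [180.0, -0.0, -171.6]
force: [0.4, 0.7, 0.4]
grip_width: 0.0003
grasp_force: 0.0
```

Run:
```python
from h import *
s=env.read_camera("scene")[:,:,::-1];t=env.read_camera("top")[:,:,::-1]
f=lambda a:cv2.resize(a[165:275,235:375],(392*1,308),interpolation=cv2.INTER_CUBIC)
b=cv2.resize(t[145:255,190:330],(392,308),interpolation=cv2.INTER_CUBIC)
cv2.imwrite("pics/p1.png",np.hstack([f(s),b]));st()
```

```text
t 2.2 panel mm [-45.3  -3.1] z 129.8 rot [-179.9   -0.3 -171.9] F [-1.1 -0.4 -0. ] w 0.0006207304342690435
```

View pics/p1.png

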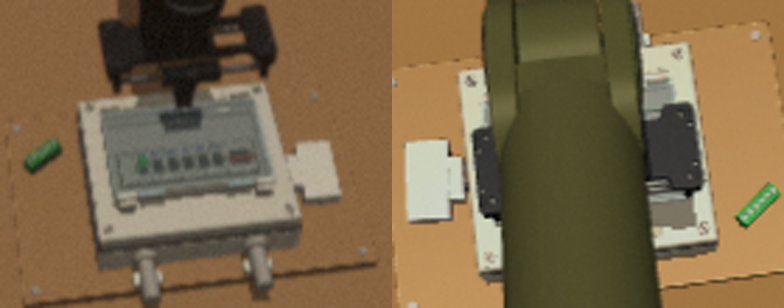

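The scene crop shows the closed fingers at about (185,100), right above the pad at (182,122). Now down to the pad.

>>> jog_arm(motion=[{"x": 0,"y": 0,"z": 0.9,"ax": 0,"ay": 0,"az": 0},{"x": 0,"y": 0,"z": 0.9,"ax": 0,"ay": 0,"az": 0},{"x": 0,"y": 0,"z": 0.8,"ax": 0,"ay": 0,"az": 0},{"x": 0,"y": 0,"z": 0,"ax": 0,"ay": 0,"az": 0},{"x": 0,"y": 0,"z": 0,"ax": 0,"ay": 0,"az": 0}])

```text
time_s: 2.7
tool_pos: [0.5157, 0.0644, 0.1066]
tool_rot: [180.0, -0.0, -171.6]
force: [-0.1, 0.1, 0.3]
grip_width: 0.0004
grasp_force: 0.0
```

>>> jog_arm(motion=[{"x": 0,"y": 0,"z": 0.25,"ax": 0,"ay": 0,"az": 0},{"x": 0,"y": 0,"z": 0.25,"ax": 0,"ay": 0,"az": 0},{"x": 0,"y": 0,"z": 0,"ax": 0,"ay": 0,"az": 0},{"x": 0,"y": 0,"z": 0,"ax": 0,"ay": 0,"az": 0},{"x": 0,"y": 0,"z": 0,"ax": 0,"ay": 0,"az": 0}])

```text
time_s: 3.2
tool_pos: [0.5162, 0.064, 0.1018]
tool_rot: [180.0, 0.0, -171.6]
force: [0.4, 1.9, 1.7]
grip_width: 0.0003
grasp_force: 0.5
```

Contact at about 102 mm. I'll press 4 mm further, then back away and up.

>>> jog_arm(motion=[{"x": 0,"y": 0,"z": 0.2,"ax": 0,"ay": 0,"az": 0},{"x": 0,"y": 0,"z": 0.2,"ax": 0,"ay": 0,"az": 0},{"x": 0,"y": 0,"z": 0,"ax": 0,"ay": 0,"az": 0},{"x": 0,"y": 0,"z": 0,"ax": 0,"ay": 0,"az": 0},{"x": 0,"y": 0,"z": 0,"ax": 0,"ay": 0,"az": 0}])

```text
time_s: 3.7
tool_pos: [0.5162, 0.0639, 0.0978]
tool_rot: [180.0, 0.0, -171.6]
force: [1.6, 1.4, 3.1]
grip_width: 0.0001
grasp_force: 1.5
```

>>> jog_arm(motion=[{"x": 4,"y": 0,"z": -2.5,"ax": 0,"ay": 0,"az": 0},{"x": 4,"y": 0,"z": -2,"ax": 0,"ay": 0,"az": 0},{"x": 0,"y": 0,"z": -4,"ax": 0,"ay": 0,"az": 0},{"x": 0,"y": 0,"z": -4,"ax": 0,"ay": 0,"az": 0},{"x": 0,"y": 0,"z": 0,"ax": 0,"ay": 0,"az": 0}])

```text
time_s: 4.2
tool_pos: [0.4391, 0.0522, 0.2273]
tool_rot: [179.9, 0.5, -171.6]
force: [-0.1, -0.2, -0.6]
grip_width: 0.0006
grasp_force: 0.0
```

>>> jog_arm(motion=[{"x": 0,"y": -1,"z": 0,"ax": 0,"ay": 0,"az": 0},{"x": 0,"y": -2,"z": 0,"ax": 0,"ay": 0,"az": 0},{"x": 0,"y": -2,"z": 0,"ax": 0,"ay": 0,"az": 0},{"x": 0,"y": -1,"z": 0,"ax": 0,"ay": 0,"az": 0},{"x": 0,"y": 0,"z": 0,"ax": 0,"ay": 0,"az": 0}])

```text
time_s: 4.7
tool_pos: [0.4448, -0.0092, 0.2213]
tool_rot: [-180.0, -0.1, -171.8]
force: [-0.2, -0.1, 0.3]
grip_width: 0.0004
grasp_force: 0.0
```

>>> jog_arm(motion=[{"x": 0,"y": 0,"z": 0,"ax": 0,"ay": 0,"az": 0},{"x": 0,"y": 0,"z": 0,"ax": 0,"ay": 0,"az": 0},{"x": 0,"y": 0,"z": 0,"ax": 0,"ay": 0,"az": 0},{"x": 0,"y": 0,"z": 0,"ax": 0,"ay": 0,"az": 0},{"x": 0,"y": 0,"z": 0,"ax": 0,"ay": 0,"az": 0}])

```text
time_s: 5.2
tool_pos: [0.4455, -0.0069, 0.2226]
tool_rot: [180.0, 0.0, -171.6]
force: [-0.6, -0.1, -0.7]
grip_width: 0.0005
grasp_force: 0.0
```

```bash
cat >> h.py <<'E'
def pic(fn):
    s=env.read_camera("scene")[:,:,::-1];t=env.read_camera("top")[:,:,::-1]
    cv2.imwrite(fn,np.hstack([cv2.resize(s[165:275,235:375],(392,308),interpolation=2),cv2.resize(t[145:255,190:330],(392,308),interpolation=2)]));st()
E
python3 -c "from h import *;pic('pics/p2.png')"
```

```text
t 5.3 panel mm [-123.7  -59.1] z 222.6 rot [ 180.     0.  -171.6] F [-0.1  0.8 -0.2] w 0.0006342374074973046
```

View pics/p2.png

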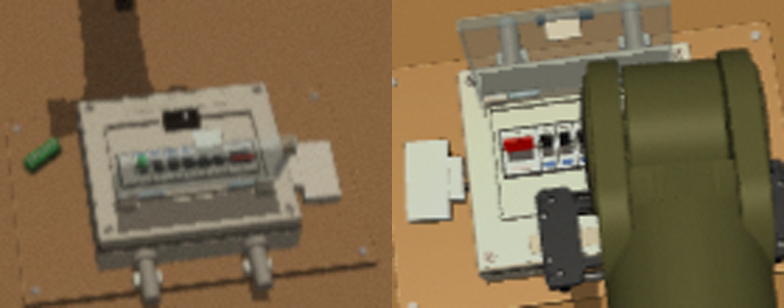

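The cover stands open (edge along the top at about (460-670,20) in the top crop). Green toggle sits at (142,158) in the scene crop. I'll measure it through the open cover.

```bash
cat >> h.py <<'E'
def green():
    s=env.read_camera("scene")[:,:,::-1];hsv=cv2.cvtColor(np.ascontiguousarray(s),cv2.COLOR_BGR2HSV)
    g=((abs(hsv[:,:,0].astype(int)-65)<20)&(hsv[:,:,1]>70)).astype(np.uint8);g[:,:270]=0;g[:,330:]=0;g[:200]=0;g[250:]=0
    n,_,s_,ce=cv2.connectedComponentsWithStats(g)
    for i in range(1,n):
        p=ray("scene",*ce[i],.091);print(s_[i],ce[i],'panel',(R.T@(p[:2]-c)*1e3).round(1))
E
python3 -c "from h import *;green();st()"
```

```text
[284 220   3   5  12] [285.08333333 222.16666667] panel [  6.9 -55.2]
t 5.35 panel mm [-123.6  -59.1] z 222.6 rot [ 180.     0.  -171.6] F [ 0.4 -0.2 -0.3] w 0.0002932742824981639
```

>>> jog_arm(motion=[{"x": -2,"y": -0.2,"z": 2,"ax": 0,"ay": 0,"az": 0},{"x": -2,"y": 0,"z": 2,"ax": 0,"ay": 0,"az": 0},{"x": -2,"y": 0,"z": 2,"ax": 0,"ay": 0,"az": 0},{"x": -2,"y": 0,"z": 2,"ax": 0,"ay": 0,"az": 0},{"x": -1.85,"y": 0,"z": 2,"ax": 0,"ay": 0,"az": 0}])

```text
time_s: 5.85
tool_pos: [0.5442, 0.0054, 0.1217]
tool_rot: [-180.0, 0.0, -171.6]
force: [-0.3, -0.8, 0.6]
grip_width: 0.0006
grasp_force: 0.0
```

>>> jog_arm(motion=[{"x": 0,"y": 0,"z": 1.5,"ax": 0,"ay": 0,"az": 0},{"x": 0,"y": 0,"z": 1,"ax": 0,"ay": 0,"az": 0},{"x": 0,"y": 0,"z": 0.6,"ax": 0,"ay": 0,"az": 0},{"x": 0,"y": 0,"z": 0,"ax": 0,"ay": 0,"az": 0},{"x": 0,"y": 0,"z": 0,"ax": 0,"ay": 0,"az": 0}])

```text
time_s: 6.35
tool_pos: [0.5434, 0.0051, 0.0924]
tool_rot: [180.0, 0.1, -171.6]
force: [0.6, 0.5, 0.8]
grip_width: 0.0004
grasp_force: 0.0
```

```bash
python3 -c "from h import *;st();pic('pics/p3.png')"
```

```text
t 6.35 panel mm [-25.1 -61.2] z 92.4 rot [ 1.800e+02  1.000e-01 -1.716e+02] F [0.6 0.5 0.8] w 0.00035649248214817433
t 6.45 panel mm [-24.7 -61.2] z 92.6 rot [ 1.800e+02  1.000e-01 -1.716e+02] F [ 0.5 -0.7  0. ] w 0.0006553502905425937
```

View pics/p3.png

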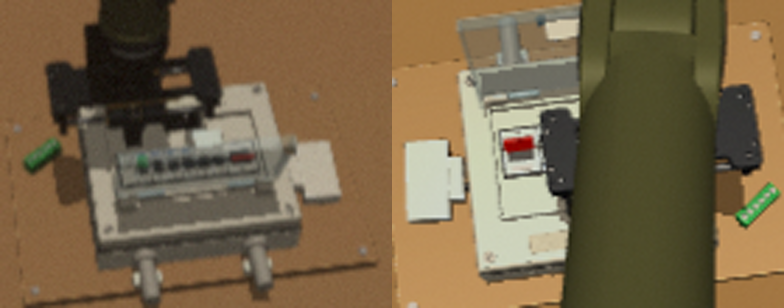

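The fingers are just robot-side of the green toggle, at about (135,130). I'll go down 4 mm and push.

>>> jog_arm(motion=[{"x": 0,"y": 0,"z": 0.2,"ax": 0,"ay": 0,"az": 0},{"x": 0,"y": 0,"z": 0.2,"ax": 0,"ay": 0,"az": 0},{"x": -0.4,"y": 0,"z": 0,"ax": 0,"ay": 0,"az": 0},{"x": -0.4,"y": 0,"z": 0,"ax": 0,"ay": 0,"az": 0},{"x": -0.4,"y": 0,"z": 0,"ax": 0,"ay": 0,"az": 0}])

```text
time_s: 6.95
tool_pos: [0.5557, 0.007, 0.0876]
tool_rot: [-180.0, 0.0, -171.6]
force: [0.1, -0.1, 0.2]
grip_width: 0.0002
grasp_force: 0.0
```

>>> jog_arm(motion=[{"x": -0.4,"y": 0,"z": 0,"ax": 0,"ay": 0,"az": 0},{"x": -0.4,"y": 0,"z": 0,"ax": 0,"ay": 0,"az": 0},{"x": -0.3,"y": 0,"z": 0,"ax": 0,"ay": 0,"az": 0},{"x": -0.3,"y": 0,"z": 0,"ax": 0,"ay": 0,"az": 0},{"x": 0,"y": 0,"z": 0,"ax": 0,"ay": 0,"az": 0}])

```text
time_s: 7.45
tool_pos: [0.5691, 0.009, 0.0873]
tool_rot: [-180.0, -0.0, -171.6]
force: [-1.4, -0.7, 1.0]
grip_width: 0.0006
grasp_force: 1.0
```

```bash
python3 -c "from h import *;st();green()"
```

```text
t 7.45 panel mm [  0.9 -61.1] z 87.3 rot [-180.    -0.  -171.6] F [-1.4 -0.7  1. ] w 0.0006128599540251851
[284 224   4   2   6] [285.5        224.66666667] panel [ 17.1 -55.3]
```

>>> jog_arm(motion=[{"x": -0.15,"y": 0,"z": 0,"ax": 0,"ay": 0,"az": 0},{"x": -0.15,"y": 0,"z": 0,"ax": 0,"ay": 0,"az": 0},{"x": 0,"y": 0,"z": 0,"ax": 0,"ay": 0,"az": 0},{"x": 0,"y": 0,"z": 0,"ax": 0,"ay": 0,"az": 0},{"x": 0,"y": 0,"z": 0,"ax": 0,"ay": 0,"az": 0}])

```text
time_s: 8.0
tool_pos: [0.5698, 0.009, 0.0871]
tool_rot: [180.0, -0.3, -171.6]
force: [-7.5, -1.0, 2.8]
grip_width: 0.0004
grasp_force: 3.9
```

>>> jog_arm(motion=[{"x": -0.15,"y": 0,"z": 0,"ax": 0,"ay": 0,"az": 0},{"x": -0.1,"y": 0,"z": 0,"ax": 0,"ay": 0,"az": 0},{"x": 0,"y": 0,"z": 0,"ax": 0,"ay": 0,"az": 0},{"x": 0,"y": 0,"z": 0,"ax": 0,"ay": 0,"az": 0},{"x": 0,"y": 0,"z": 0,"ax": 0,"ay": 0,"az": 0}])

```text
time_s: 8.5
tool_pos: [0.5702, 0.009, 0.0868]
tool_rot: [179.9, -0.5, -171.6]
force: [-12.1, -1.5, 7.8]
grip_width: 0.0004
grasp_force: 7.2
```

```bash
python3 -c "from h import *;st();green()"
```

```text
t 8.5 panel mm [  2.  -61.2] z 86.8 rot [ 179.9   -0.5 -171.6] F [-12.1  -1.5   7.8] w 0.000390509733318699
[285 224   3   2   6] [286.  224.5] panel [ 16.7 -53.6]
```

The toggle is at its stop: force rose to 12 N with no further motion. Backing off, then going up and over the cover.

>>> jog_arm(motion=[{"x": 1.5,"y": 0,"z": 0,"ax": 0,"ay": 0,"az": 0},{"x": 1.5,"y": 0,"z": -1,"ax": 0,"ay": 0,"az": 0},{"x": 0,"y": 0,"z": -4,"ax": 0,"ay": 0,"az": 0},{"x": 0,"y": 1.5,"z": -4,"ax": 0,"ay": 0,"az": 0},{"x": 0,"y": 1.5,"z": -4,"ax": 0,"ay": 0,"az": 0}])

```text
time_s: 9.05
tool_pos: [0.541, 0.0351, 0.2194]
tool_rot: [180.0, 0.1, -171.7]
force: [0.6, 1.3, 0.2]
grip_width: 0.0005
grasp_force: 0.0
```

>>> jog_arm(motion=[{"x": 0,"y": 1.5,"z": -3.5,"ax": 0,"ay": 0,"az": 0},{"x": 0,"y": 1.6,"z": 0,"ax": 0,"ay": 0,"az": 0},{"x": 0,"y": 0,"z": 0,"ax": 0,"ay": 0,"az": 0},{"x": 0,"y": 0,"z": 0,"ax": 0,"ay": 0,"az": 0},{"x": 0,"y": 0,"z": 0,"ax": 0,"ay": 0,"az": 0}])

```text
time_s: 9.55
tool_pos: [0.5357, 0.0645, 0.2516]
tool_rot: [-180.0, -0.1, -171.7]
force: [0.1, -0.6, 0.1]
grip_width: 0.0008
grasp_force: 0.0
```

```bash
python3 -c "from h import *;pic('pics/p4.png');green()"
```

```text
t 9.65 panel mm [-24.1  -1.3] z 251.7 rot [-1.800e+02 -1.000e-01 -1.717e+02] F [-0.4  0.2  0.4] w 0.00037949112118984286
[285 224   3   2   6] [286.  224.5] panel [ 16.7 -53.6]
```

View pics/p4.png

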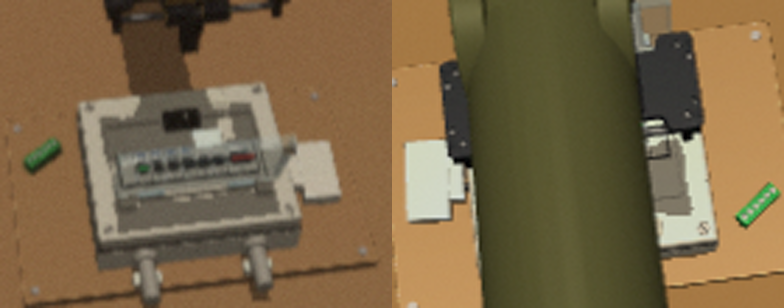

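Green is now in line with its neighbours at (142,167). Next, over the top of the cover and down behind it.

>>> jog_arm(motion=[{"x": -4,"y": 0,"z": 0,"ax": 0,"ay": 0,"az": 0},{"x": -4,"y": 0,"z": 0,"ax": 0,"ay": 0,"az": 0},{"x": -4,"y": 0,"z": 0,"ax": 0,"ay": 0,"az": 0},{"x": -4,"y": 0,"z": 0,"ax": 0,"ay": 0,"az": 0},{"x": -1,"y": 0,"z": 0,"ax": 0,"ay": 0,"az": 0}])

```text
time_s: 10.2
tool_pos: [0.7066, 0.0908, 0.2495]
tool_rot: [-179.9, -0.1, -171.6]
force: [0.2, 0.2, -0.7]
grip_width: -0.0
grasp_force: 0.0
```

>>> jog_arm(motion=[{"x": 0,"y": 0,"z": 2,"ax": 0,"ay": 0,"az": 0},{"x": 0,"y": 0,"z": 2,"ax": 0,"ay": 0,"az": 0},{"x": 0,"y": 0,"z": 2,"ax": 0,"ay": 0,"az": 0},{"x": 0,"y": 0,"z": 2,"ax": 0,"ay": 0,"az": 0},{"x": 0,"y": 0,"z": 0,"ax": 0,"ay": 0,"az": 0}])

```text
time_s: 10.7
tool_pos: [0.7019, 0.0898, 0.1684]
tool_rot: [-180.0, -0.4, -171.7]
force: [-1.2, -0.6, -0.8]
grip_width: 0.0008
grasp_force: 0.0
```

```bash
python3 -c "from h import *;pic('pics/p5.png')"
```

```text
t 10.8 panel mm [146.1  -0.4] z 172.3 rot [-1.800e+02 -1.000e-01 -1.716e+02] F [0.4 0.5 0.3] w 0.00028994137595930735
```

View pics/p5.png

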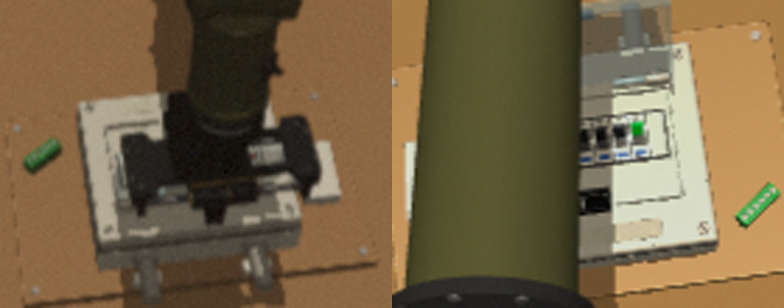

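The fingers are behind the open cover (cover edge still visible at (620,60) on the right). Swinging it forward.

>>> jog_arm(motion=[{"x": 1.5,"y": 0,"z": 0,"ax": 0,"ay": 0,"az": 0},{"x": 1.5,"y": 0,"z": 0,"ax": 0,"ay": 0,"az": 0},{"x": 1.2,"y": 0,"z": 0,"ax": 0,"ay": 0,"az": 0},{"x": 1.2,"y": 0,"z": 0,"ax": 0,"ay": 0,"az": 0},{"x": 1.2,"y": 0,"z": 0,"ax": 0,"ay": 0,"az": 0}])

```text
time_s: 11.3
tool_pos: [0.6401, 0.0807, 0.1752]
tool_rot: [180.0, 0.3, -171.6]
force: [2.5, 0.5, 0.6]
grip_width: 0.0002
grasp_force: 0.6
```

>>> jog_arm(motion=[{"x": 1,"y": 0,"z": 0,"ax": 0,"ay": 0,"az": 0},{"x": 1,"y": 0,"z": 0,"ax": 0,"ay": 0,"az": 0},{"x": 1,"y": 0,"z": 0,"ax": 0,"ay": 0,"az": 0},{"x": 1,"y": 0,"z": 0,"ax": 0,"ay": 0,"az": 0},{"x": 1,"y": 0,"z": 0,"ax": 0,"ay": 0,"az": 0}])

```text
time_s: 11.8
tool_pos: [0.5886, 0.0735, 0.1725]
tool_rot: [180.0, 0.0, -171.6]
force: [1.6, 0.3, 0.6]
grip_width: 0.0003
grasp_force: 0.8
```

```bash
python3 -c "from h import *;st()"
```

```text
t 11.8 panel mm [29.6 -0.1] z 172.5 rot [ 180.     0.  -171.6] F [1.6 0.3 0.6] w 0.00027820513458444137
```

>>> jog_arm(motion=[{"x": 0.9,"y": 0,"z": 0.45,"ax": 0,"ay": 0,"az": 0},{"x": 0.9,"y": 0,"z": 0.5,"ax": 0,"ay": 0,"az": 0},{"x": 1,"y": 0,"z": 0.65,"ax": 0,"ay": 0,"az": 0},{"x": 0.95,"y": 0,"z": 0.75,"ax": 0,"ay": 0,"az": 0},{"x": 0.8,"y": 0,"z": 1,"ax": 0,"ay": 0,"az": 0}])

```text
time_s: 12.3
tool_pos: [0.5436, 0.0669, 0.1388]
tool_rot: [180.0, 0.0, -171.6]
force: [2.4, -0.5, 0.9]
grip_width: 0.0005
grasp_force: 0.8
```

>>> jog_arm(motion=[{"x": 0.7,"y": 0,"z": 1.1,"ax": 0,"ay": 0,"az": 0},{"x": 0.4,"y": 0,"z": 0.75,"ax": 0,"ay": 0,"az": 0},{"x": 0.4,"y": 0,"z": 0.75,"ax": 0,"ay": 0,"az": 0},{"x": 0.4,"y": 0,"z": 0.4,"ax": 0,"ay": 0,"az": 0},{"x": 0.4,"y": 0,"z": 0.2,"ax": 0,"ay": 0,"az": 0}])

```text
time_s: 12.8
tool_pos: [0.5213, 0.0636, 0.1068]
tool_rot: [-180.0, -0.0, -171.6]
force: [0.4, -0.1, 1.3]
grip_width: 0.0006
grasp_force: 0.6
```

```bash
python3 -c "from h import *;st()"
```

```text
t 12.8 panel mm [-38.4  -0.2] z 106.8 rot [-180.    -0.  -171.6] F [ 0.4 -0.1  1.3] w 0.0006488948298153445
```

Still in contact, and the cover is nearly shut. Pressing it in.

>>> jog_arm(motion=[{"x": 0.25,"y": 0,"z": 0.3,"ax": 0,"ay": 0,"az": 0},{"x": 0.25,"y": 0,"z": 0.3,"ax": 0,"ay": 0,"az": 0},{"x": 0,"y": 0,"z": 0.2,"ax": 0,"ay": 0,"az": 0},{"x": 0,"y": 0,"z": 0.15,"ax": 0,"ay": 0,"az": 0},{"x": 0,"y": 0,"z": 0,"ax": 0,"ay": 0,"az": 0}])

```text
time_s: 13.3
tool_pos: [0.5159, 0.0628, 0.0976]
tool_rot: [180.0, -0.1, -171.6]
force: [-1.8, -0.4, 5.5]
grip_width: 0.0004
grasp_force: 2.2
```

>>> jog_arm(motion=[{"x": 0,"y": 0,"z": 0,"ax": 0,"ay": 0,"az": 0},{"x": 0,"y": 0,"z": 0,"ax": 0,"ay": 0,"az": 0},{"x": 0,"y": 0,"z": 0,"ax": 0,"ay": 0,"az": 0},{"x": 0,"y": 0,"z": 0,"ax": 0,"ay": 0,"az": 0},{"x": 0,"y": 0,"z": 0,"ax": 0,"ay": 0,"az": 0}])

```text
time_s: 13.8
tool_pos: [0.516, 0.0628, 0.0975]
tool_rot: [180.0, -0.1, -171.6]
force: [-3.8, 0.2, 5.8]
grip_width: 0.0006
grasp_force: 2.6
```

```bash
python3 -c "from h import *;st()"
```

```text
t 13.8 panel mm [-43.8  -0.2] z 97.5 rot [ 1.800e+02 -1.000e-01 -1.716e+02] F [-3.8  0.2  5.8] w 0.0005691537968526145
```

Same depth that released it before (97.5 mm, about 6 N). Lifting straight off.

>>> jog_arm(motion=[{"x": 0,"y": 0,"z": -0.4,"ax": 0,"ay": 0,"az": 0},{"x": 0,"y": 0,"z": -0.4,"ax": 0,"ay": 0,"az": 0},{"x": 0,"y": 0,"z": -0.4,"ax": 0,"ay": 0,"az": 0},{"x": 0,"y": 0,"z": 0,"ax": 0,"ay": 0,"az": 0},{"x": 0,"y": 0,"z": 0,"ax": 0,"ay": 0,"az": 0}])

```text
time_s: 14.3
tool_pos: [0.5167, 0.0629, 0.1097]
tool_rot: [180.0, 0.0, -171.6]
force: [0.5, 1.2, -0.3]
grip_width: 0.0008
grasp_force: 0.0
```

```bash
python3 -c "from h import *;st()"
```

```text
t 14.3 panel mm [-43.   -0.1] z 109.7 rot [ 180.     0.  -171.6] F [ 0.5  1.2 -0.3] w 0.0008384302509238332
```

No force, so the cover stayed down. Retreating.

>>> jog_arm(motion=[{"x": 0,"y": 0,"z": -3,"ax": 0,"ay": 0,"az": 0},{"x": 2,"y": 0,"z": -4,"ax": 0,"ay": 0,"az": 0},{"x": 4,"y": 0,"z": -2,"ax": 0,"ay": 0,"az": 0},{"x": 2,"y": 4,"z": 0,"ax": 0,"ay": 0,"az": 0},{"x": 0,"y": 4,"z": 0,"ax": 0,"ay": 0,"az": 0}])

```text
time_s: 14.8
tool_pos: [0.4243, 0.1302, 0.2007]
tool_rot: [179.9, 0.1, -171.8]
force: [1.5, 0.9, -0.4]
grip_width: 0.0005
grasp_force: 0.0
```

>>> jog_arm(motion=[{"x": 0,"y": 4,"z": 0,"ax": 0,"ay": 0,"az": 0},{"x": 0,"y": 4,"z": 0,"ax": 0,"ay": 0,"az": 0},{"x": 0,"y": 4,"z": 0,"ax": 0,"ay": 0,"az": 0},{"x": 0,"y": 4,"z": 0,"ax": 0,"ay": 0,"az": 0},{"x": 0,"y": 0,"z": 0,"ax": 0,"ay": 0,"az": 0}])

```text
time_s: 15.3
tool_pos: [0.3999, 0.2946, 0.1991]
tool_rot: [179.9, -0.0, -171.1]
force: [0.2, -0.1, -0.9]
grip_width: 0.0003
grasp_force: 0.0
```

>>> jog_arm(motion=[{"x": 0,"y": 0,"z": 0,"ax": 0,"ay": 0,"az": 0},{"x": 0,"y": 0,"z": 0,"ax": 0,"ay": 0,"az": 0},{"x": 0,"y": 0,"z": 0,"ax": 0,"ay": 0,"az": 0},{"x": 0,"y": 0,"z": 0,"ax": 0,"ay": 0,"az": 0},{"x": 0,"y": 0,"z": 0,"ax": 0,"ay": 0,"az": 0}])

```text
time_s: 15.8
tool_pos: [0.4027, 0.288, 0.1998]
tool_rot: [180.0, 0.0, -171.7]
force: [-0.3, -0.1, 1.2]
grip_width: 0.0003
grasp_force: 0.0
```

```bash
python3 -c "from h import *;pic('pics/p6.png')"
```

```text
t 15.9 panel mm [-123.3  239.4] z 199.7 rot [ 180.     0.  -171.7] F [ 0.1 -0.2  0.3] w 0.0005013345977630127
```

View pics/p6.png

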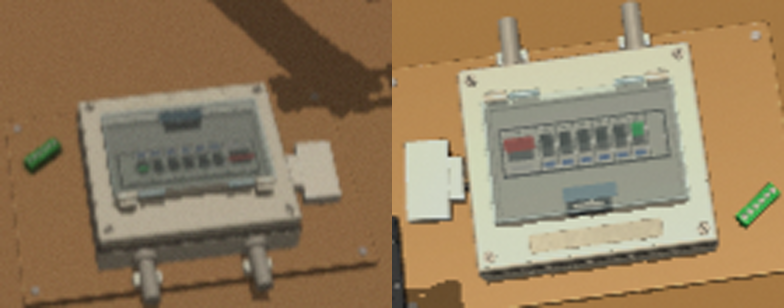

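The cover is shut, as in the first pictures. Green is on at (638,130), the same as its neighbours, and nothing lying around has moved.

```bash
python3 -c "from cell import env;print(env.sign_off())"
```

```text
the job is handed in; nothing more can be done
None
```

I popped the cover open, pushed the green toggle on, pressed the cover shut again, moved the hand clear and handed the job in at about 16 s; the last picture showed all of this with nothing nearby moved, but sign-off gave no verdict.

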